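# Set up a bearing housing under a strap clamp

## Robot

A 6-joint arm with a two-finger parallel gripper is mounted at the origin on the work surface; the furniture and walls round the work are solid. World frame = base frame: x ahead of the robot, y to its left, z up, the work surface at z = 0. Lengths are in m, angles in rad, forces in N, time in s.
With the tool pointing down it reaches from about 0.3 to 0.875 m from the base axis. Payload 6.4 kg.
Tool frame: the origin (TCP) lies midway between the tips of the shut fingers; the grasp point (between the pads) lies 19 mm behind it; z points along the fingers, y is the line along which they close (so a half turn about z gives the same grasp; the last joint's range is limited). The gripper opens to 85 mm and grips with 20 to 120 N. Pads are 22 mm wide; open, the fingers measure 114 mm over their backs; the gripper's body (76 mm by 85 mm) begins 54 mm behind the grasp point. The pads swing forward as they close: fully open they stand 13 mm farther back than shut.
Start: joints at [-0.206, 0.181, 1.607, -0, 1.354, -0.206], TCP at [0.575, 0, 0.231] pointing down, gripper open.
Joint ranges: [-2.99, 2.99], [-0.89, 2.07], [0.3, 2.58], [-1.14, 4.28], [0, 2.63], [-3.12, 3.12]. Speed limits (rad/s): [2.57, 2.57, 3.01, 3.14, 3.14, 3.14].

## Interface

Orientations are given as a unit quaternion [w, x, y, z].
In Python, from bench import sensors, vision, ctrl gives the robot as it stands.
- The arm moves only by the tool carry_out, never from a script. Its argument "deltas" is text: rows parted by semicolons, each of 7 numbers parted by spaces: the shift along the tool's x, y, z in mm, then the turn, a rotation vector about the tool's x, y, z in rad, then the closure, from 0 (fully open) to 1 (shut). In form: tx ty tz ax ay az claw; .... A call has 1 to 12 rows; each row is the pose to reach, as a shift and turn from the pose commanded when the call began, along the tool's axes at that moment; what a row does not reach only later rows make up. A row lasts 1/8 s, in which the tool goes at most 62.5 mm and 10.7 degrees, less where a joint would pass 70% of its speed; a pose out of reach is approached as far as the arm can. A call with a gripper value outside its range is refused whole. The fingers move at their own pace and stop on an object; the grip force is fixed at half the most. Time passes only in rows, so rows that repeat a pose let the fingers close. It gives the time, the measured TCP pose, the force, the opening and the grip force at its end, in the units of the state.
- sensors.get_obs(): the state, without advancing time (a new reading comes with each control period).
- vision.camera(name): name is "scene" or "side" or "wrist"; returns the picture (384x512x3 uint8, blue, green, red); there is no depth.
- vision.camera_model(name): a dict with "K" (3x3 intrinsics, pixels), "k1" (the pictures are not rectified: a ray, as slopes to the right and down, at radius r is drawn at 1 + k1 r^2 times it, then the intrinsics apply), "extrinsics" (4x4, takes a point from world to camera coordinates); the wrist camera has in their place "hand_eye" (4x4, takes a point from camera to tool coordinates, whose origin is the TCP and whose axes are the flange's). Camera axes: x right, y down, z forward; pixel columns grow to the right and rows downward; lengths in m; the calibration is good to about 2 mm. A picture is of the moment at which its call begins: read the wrist's pose just before it. camera_model takes no time and is no camera call.
- ctrl.hand_in(): hands the job in; it is judged then, once.
The state is a dict: "time_s": time; "q": joint angles; "dq": joint speeds; "joint_efforts": joint torques, N m; "eef_pos": TCP position; "eef_rot": TCP orientation; "wrist_force": force on the tool from outside, world axes, zero at the start; "torque": the same for the moment, N m; "opening": opening from 0.0 (shut) to 1.0 (fully open); "grasp_force": force on a finger pad.
Only numpy, scipy, OpenCV 4.12 (cv2) and the standard library are available. Lean on these libraries where they do the work, as an engineer would, in place of code of your own. Each camera call takes 0.05 s, during which the arm holds its last target. There are 200 camera calls.

## Task

Set the bearing housing up for drilling on the slotted base plate, in front of the stud: lay the two ground parallels on edge along the two lands beside the middle slot, one on each land, their near ends flush with the plate's front edge, and lay the housing squarely over both, boss up, its longer side along the slots, centred on their length and on the middle slot. Behind the stud stand, astride the middle slot, whichever packing block is as high as the top of the housing's flange now is above the plate, and lay the slotted clamp strap lengthwise over the stud so that it bears level, with one end on the housing's flange and the other on the block. Leave the other packing block where it is, and let everything rest released.

Things in the scene. Friction and masses are not known exactly. Their poses are not given: they have to be found in the camera images.
- base_plate: Grey steel T-slotted base plate, fixed, 220 x 170 x 30 mm. Origin: centre of its underside; top at z = +30 mm. x runs along the slots from the front edge (x = -110 mm, nearest the robot) to the rear edge; y to the left. Slots 18 mm wide at y = -58, 0, +58; the lands beside the middle slot are 40 mm wide, centred on y = +29 and -29. Parallels and housing end up centred on x = -50 mm.
- stud_top (a point): Top of the black threaded stud, 16 mm in diameter, fixed upright in the middle slot at x = +30, y = 0 mm of the plate; it ends 75 mm above the plate's top. In the plate's frame the packing block belongs behind it with its centre at about x = +78, y = 0 mm, and the strap over it with its centre at about x = +38, y = 0 mm.
- parallel_1_center (a point): Ground parallel: pale rectangular steel bar, 120 mm long (its y axis), 16 mm wide (its x axis), 24 mm high, lying on edge on the bench. This point is its centre, 12 mm above its underside. Identical to the other parallel; either may go left or right. 0.35 kg.
- parallel_2_center (a point): The other ground parallel, identical: 120 mm long (y), 16 mm wide (x), 24 mm high; this point is its centre, 12 mm above its underside. 0.35 kg.
- housing_center (a point): Bearing housing of light alloy: rectangular flange 110 mm (its x axis) by 96 mm (its y axis), 16 mm thick, with a round boss of 40 mm diameter in the middle that rises to 40 mm above the underside. This point is on the boss's axis 20 mm above the underside. Its 110 mm side goes along the slots, either way round. Grip it by the boss. About 0.5 kg.
- packing_tall_center (a point): The taller of two black packing blocks: 32 mm (its x axis) by 50 mm (its y axis), 40 mm high. This point is its centre, 20 mm above its underside. When used it stands with its 50 mm side across the middle slot. About 0.4 kg.
- packing_low_center (a point): The lower of the two black packing blocks: 32 mm (x) by 50 mm (y), 26 mm high. This point is its centre, 13 mm above its underside.
- strap_center (a point): Clamp strap: flat dark steel bar 110 mm long (its x axis), 60 mm wide (its y axis), 15 mm thick, with a closed slot 60 mm long and 26 mm wide through its middle. This point is its centre, in the slot, 7.5 mm above its underside. Its two ends are alike. About 0.35 kg.
- power_post: Wooden post with a power strip, fixed at the back edge of the bench, 0.52 m tall, 100 mm wide, standing up to 35 mm nearer the robot than this point (the centre of its foot). An obstacle only: draw the arm in when swinging past it.
Mind the look-alikes: they are no part of the job. Leave any blue look-alike of the part that bears packing_tall_center alone. There is more than one size of the part that bears strap_center; the job needs the larger.

How it is judged:
At the end, for the whole second after the job is handed in: Parallels on their lands within 15 mm along and 13 mm across; housing on both within 13 mm; 40 mm block behind the stud within 18 by 13 mm; strap over the stud, within 15 by 10 mm, level to 0.05 rad, bearing on housing and block; all square to 0.16 rad, at rest; low block moved under 25 mm (((x of parallel_1_center in the frame of base_plate between -0.065 and -0.035 m and y of parallel_1_center in the frame of base_plate between 0.016 and 0.042 m and x of parallel_2_center in the frame of base_plate between -0.065 and -0.035 m and y of parallel_2_center in the frame of base_plate between -0.042 and -0.016 m) or (x of parallel_1_center in the frame of base_plate between -0.065 and -0.035 m and y of parallel_1_center in the frame of base_plate between -0.042 and -0.016 m and x of parallel_2_center in the frame of base_plate between -0.065 and -0.035 m and y of parallel_2_center in the frame of base_plate between 0.016 and 0.042 m)) and z of parallel_1_center in the frame of base_plate between 0.039 and 0.045 m and angle between the y axis of each of parallel_1_center, parallel_2_center and the x axis of base_plate, either way round below 0.16 rad and z of parallel_2_center in the frame of base_plate between 0.039 and 0.045 m and x of housing_center in the frame of base_plate between -0.063 and -0.037 m and y of housing_center in the frame of base_plate between -0.013 and 0.013 m and z of housing_center in the frame of base_plate between 0.071 and 0.077 m and angle between the x axis of each of housing_center, packing_tall_center, strap_center and the x axis of base_plate, either way round below 0.16 rad and angle between each of housing_center, packing_tall_center, strap_center's own z axis and vertical below 0.05 rad and x of packing_tall_center in the frame of base_plate between 0.06 and 0.096 m and y of packing_tall_center in the frame of base_plate between -0.013 and 0.013 m and z of packing_tall_center in the frame of base_plate between 0.047 and 0.053 m and x of strap_center in the frame of base_plate between 0.023 and 0.053 m and y of strap_center in the frame of base_plate between -0.01 and 0.01 m and z of strap_center in the frame of base_plate between 0.0745 and 0.0805 m and contact force between strap and housing above 0.2 N and contact force between strap and packing_tall above 0.2 N and distance of packing_low_center from where it was at the start of the episode below 0.025 m and linear speed of each of parallel_1, parallel_2, housing, packing_tall, strap below 0.02 m/s); the robot touches nothing.
It also fails if it takes over 128 s, if anything falls off the work surface, if the arm or the gripper's body presses on something with over 40 N, if the wrist force passes 120 N, or if a joint passes its speed limit or range.

## Working session

There is one attempt and no reset: what is moved stays moved. The work goes in short steps, Python scripts to look and compute and a tool call to move; the robot and the scene stay as the last step left them, time stands still between calls to the robot, and variables do not carry over. Pictures are saved under pics/ and viewed, at most 14 in all, crops included, and the job is handed in when it is done.

Besides the shell and the picture viewer there is one more tool, called as a command line: name --argument value ..., lists and objects as JSON in quotes. carry_out: Moves the arm, as the interface text tells. Its arguments: {"type":"object","properties":{"deltas":{"type":"string"}},"required":["deltas"]}

```bash
mkdir -p pics; ls
cat > h.py <<'E'
import numpy as np, cv2
from bench import sensors, vision, ctrl
from scipy.spatial.transform import Rotation as R
def Rq(q): return R.from_quat([q[1],q[2],q[3],q[0]]).as_matrix()
def cam(name, obs=None):
    m=vision.camera_model(name); K=np.array(m['K'])
    if name=='wrist':
        T=np.eye(4); T[:3,:3]=Rq(obs['eef_rot']); T[:3,3]=obs['eef_pos']
        E=np.linalg.inv(T@np.array(m['hand_eye']))
    else: E=np.array(m['extrinsics'])
    return K,m['k1'],E
def ray(c,uv):
    K,k1,E=c; uv=np.atleast_2d(uv).astype(float)
    d=np.stack([(uv[:,0]-K[0,2])/K[0,0],(uv[:,1]-K[1,2])/K[1,1]],1); s=d.copy()
    for _ in range(20): s=d/(1+k1*(s**2).sum(1,keepdims=True))
    D=np.c_[s,np.ones(len(s))]@E[:3,:3]
    return -E[:3,:3].T@E[:3,3], D
def onz(c,uv,z):
    o,D=ray(c,uv); return o+D*((z-o[2])/D[:,2])[:,None]
def proj(c,P):
    K,k1,E=c; P=np.atleast_2d(P)@E[:3,:3].T+E[:3,3]; s=P[:,:2]/P[:,2:]
    s=s*(1+k1*(s**2).sum(1,keepdims=True)); return s*[K[0,0],K[1,1]]+[K[0,2],K[1,2]]
E
python3 - <<'E'
from h import *
o=sensors.get_obs(); print(o)
ims=[]
for n in ['scene','side','wrist']:
    im=vision.camera(n); cv2.imwrite(f'pics/{n}0.png',im); ims.append(im)
    c=cam(n,o); print(n,c[0].tolist(),c[1],(-c[2][:3,:3].T@c[2][:3,3]).round(3),c[2][2,:3].round(2))
cv2.imwrite('pics/s_big.png',cv2.resize(ims[0],(800,600),interpolation=cv2.INTER_CUBIC))
cv2.imwrite('pics/d_big.png',cv2.resize(ims[1],(800,600),interpolation=cv2.INTER_CUBIC))
E
```

```text
pics
{'time_s': 0.0, 'q': array([-2.06307292e-01,  1.81529684e-01,  1.60799768e+00, -2.22964020e-05,
        1.35377605e+00, -2.06270876e-01]), 'dq': array([ 0.00126375,  0.0004962 ,  0.00068676, -0.00044477,  0.00179882,
        0.0003115 ]), 'joint_efforts': array([ 3.41415571e-04, -4.44869328e+01, -3.51340663e+01, -2.51131587e-04,
        9.11703974e-03,  3.43231875e-05]), 'eef_pos': array([5.74459575e-01, 1.19320923e-04, 2.30395516e-01]), 'eef_rot': array([-7.09954416e-04,  7.07117693e-01,  7.07095351e-01, -4.77241366e-04]), 'wrist_force': array([-0.75654603,  0.52883646, -0.34265473]), 'torque': array([-0.05836926,  0.00624207,  0.02984628]), 'grasp_force': 0.0, 'opening': 0.997055298345096}
scene [[484.77290954227135, 0.0, 258.392783153138], [0.0, 484.77290954227135, 194.47487754564932], [0.0, 0.0, 1.0]] -0.1365047445361334 [-0.182  1.107  1.31 ] [ 0.38 -0.64 -0.67]
side [[377.09686743048985, 0.0, 256.48267793448827], [0.0, 377.09686743048985, 194.13286082773809], [0.0, 0.0, 1.0]] -0.06952258080892271 [ 0.352 -1.077  0.757] [ 0.13  0.84 -0.52]
wrist [[275.73114960236904, 0.0, 257.9750032522669], [0.0, 275.73114960236904, 189.85981306654574], [0.0, 0.0, 1.0]] -0.03206404717650527 [0.574 0.074 0.373] [-0.   -0.29 -0.96]
```

View pics/s_big.png

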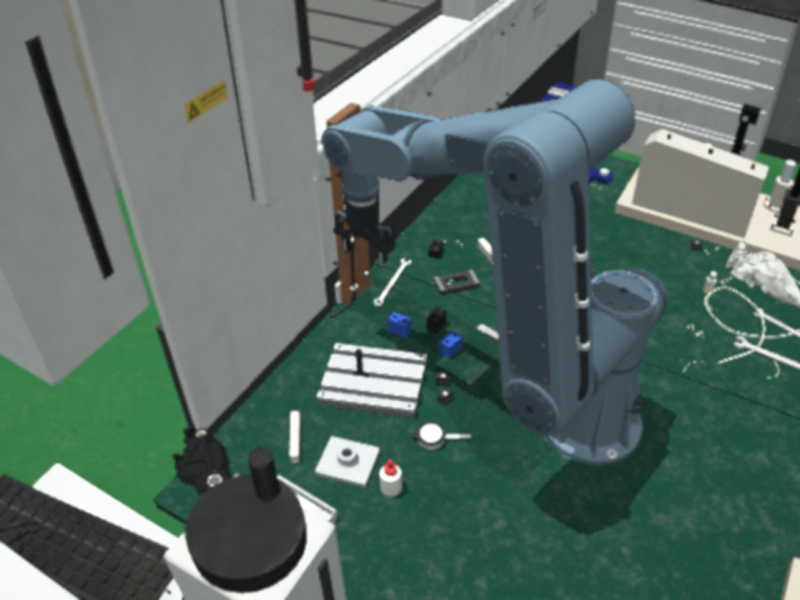

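View pics/d_big.png

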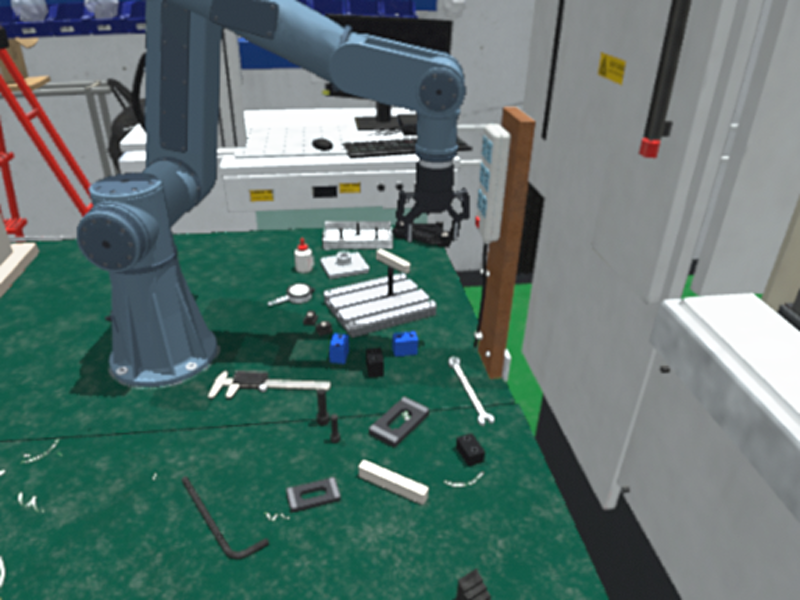

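The scene view shows the plate at about (372,378) px, the housing at (347,460) and a parallel at (294,436). The side view shows a second parallel at (393,482), straps at (400,421) and (314,493), and black blocks at (375,362) and (469,449). There are blue decoys at (340,347) and (405,343).

Run:
```python
from h import *
im=cv2.imread('pics/wrist0.png'); cv2.imwrite('pics/w_big.png',cv2.resize(im,(800,600),interpolation=cv2.INTER_CUBIC))
c=cam('side'); k=.64
for n,u,v,z in [('plate',380,300,.03),('hous',345,264,.02),('parF',392,260,.024),('parN',393,482,.024),('strapA',400,421,.015),('strapB',314,493,.015),('blk1',375,362,.02),('blk2',469,449,.015),('post',495,375,0)]:
    print(n,onz(c,[u*k,v*k],z).round(3))
im=cv2.imread('pics/side0.png')[150:340,170:350]; cv2.imwrite('pics/dcrop.png',cv2.resize(im,None,fx=3,fy=3,interpolation=cv2.INTER_CUBIC))
```

```text
plate [[0.483 0.122 0.03 ]]
hous [[0.412 0.335 0.02 ]]
parF [[0.54  0.338 0.024]]
parN [[ 0.444 -0.432  0.024]]
strapA [[ 0.476 -0.282  0.015]]
strapB [[ 0.317 -0.431  0.015]]
blk1 [[ 0.448 -0.106  0.02 ]]
blk2 [[ 0.585 -0.367  0.015]]
post [[ 0.693 -0.153  0.   ]]
```

View pics/w_big.png

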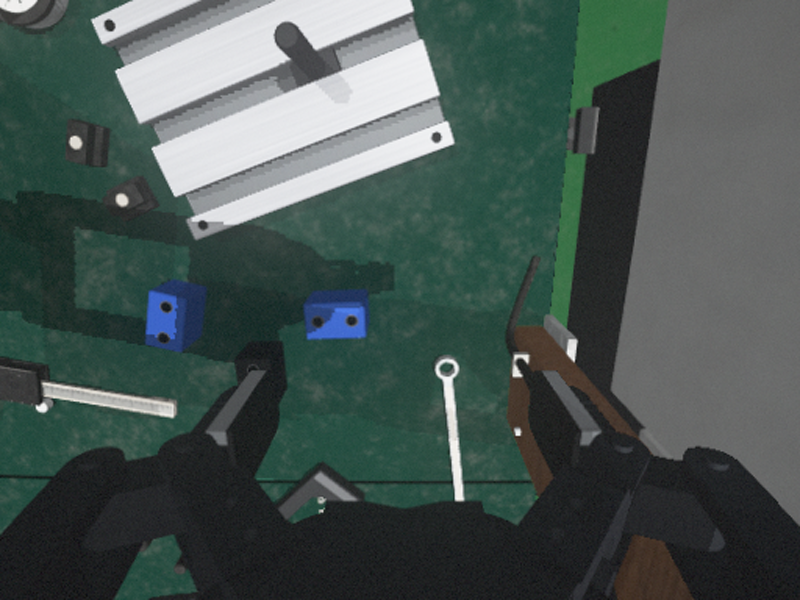

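View pics/dcrop.png

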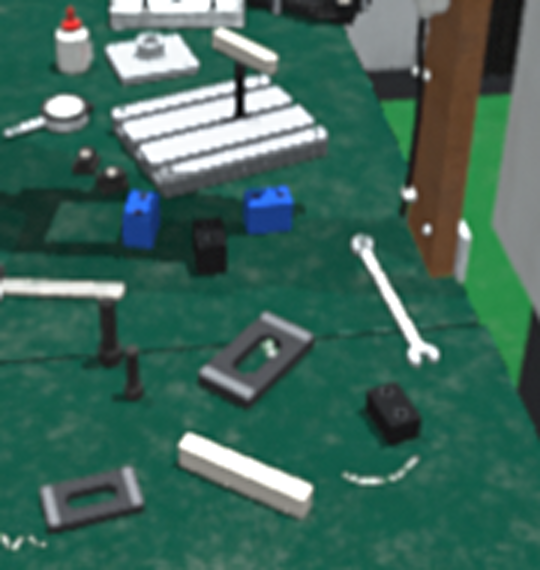

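The wrist view shows the plate with the stud top at (288,35) and one black block partly behind the finger at (262,370). The larger strap looks like the one at (257,355) in the crop. I'll move out for closer wrist views.

carry_out --deltas "-220 -155 -80 0 0 0 0;-220 -155 -80 0 0 0 0;-220 -155 -80 0 0 0 0;-220 -155 -80 0 0 0 0;-220 -155 -80 0 0 0 0;-220 -155 -80 0 0 0 0;-220 -155 -80 0 0 0 0"

```text
time_s: 1.02
eef_pos: [0.4201, -0.2193, 0.3108]
eef_rot: [-0.0, 0.707, 0.707, 0.0]
wrist_force: [0.4, 0.5, 0.7]
opening: 0.998
grasp_force: 0.0
```

```bash
cat > snap.py <<'E'
import sys,pickle
from h import *
o=sensors.get_obs(); im=vision.camera('wrist'); n=sys.argv[1]
cv2.imwrite(f'pics/{n}.png',im); pickle.dump(o,open(n+'.pkl','wb'))
print(o['time_s'],o['eef_pos'].round(4),o['eef_rot'].round(4),o['q'].round(2))
E
python3 snap.py D
```

```text
1.025 [ 0.4201 -0.2193  0.3108] [-5.000e-04  7.071e-01  7.071e-01  2.000e-04] [-0.73 -0.11  1.75  0.    1.51 -0.73]
```

carry_out --deltas "-150 60 -20 0 0 0 0;-150 60 -20 0 0 0 0;-150 60 -20 0 0 0 0;-150 60 -20 0 0 0 0;-150 60 -20 0 0 0 0"

```text
time_s: 1.7
eef_pos: [0.4804, -0.3683, 0.3302]
eef_rot: [-0.001, 0.707, 0.708, 0.0]
wrist_force: [-0.5, 0.2, 0.5]
opening: 1.0
grasp_force: 0.0
```

```bash
python3 snap.py C
```

```text
1.7 [ 0.4804 -0.3683  0.3302] [-1.100e-03  7.065e-01  7.077e-01  3.000e-04] [-0.85  0.19  1.4   0.    1.55 -0.85]
```

carry_out --deltas "480 -40 0 0 0 0 0;480 -40 0 0 0 0 0;480 -40 0 0 0 0 0;480 -40 0 0 0 0 0;480 -40 0 0 0 0 0;480 -40 0 0 0 0 0;480 -40 0 0 0 0 0;480 -40 0 0 0 0 0;480 -40 0 0 0 0 0;480 -40 0 0 0 0 0"

```text
time_s: 3.0
eef_pos: [0.4393, 0.1103, 0.3314]
eef_rot: [0.0, 0.706, 0.708, 0.0]
wrist_force: [-0.5, 0.6, -0.4]
opening: 1.003
grasp_force: 0.0
```

```bash
python3 snap.py B
```

```text
3.0 [0.4393 0.1103 0.3314] [3.000e-04 7.065e-01 7.077e-01 0.000e+00] [-0.02 -0.17  1.76 -0.    1.55 -0.02]
```

carry_out --deltas "120 10 0 0 0 0 0;120 10 0 0 0 0 0;120 10 0 0 0 0 0;120 10 0 0 0 0 0"

```text
time_s: 3.55
eef_pos: [0.4502, 0.2289, 0.331]
eef_rot: [0.0, 0.707, 0.707, -0.0]
wrist_force: [-0.2, -0.8, -0.1]
opening: 1.0
grasp_force: 0.0
```

```bash
python3 snap.py A; python3 -c "
import cv2,numpy as np
I=[cv2.resize(cv2.imread(f'pics/{n}.png'),(400,300),interpolation=cv2.INTER_AREA) for n in 'DCBA']
cv2.imwrite('pics/mos.png',np.vstack([np.hstack(I[:2]),np.hstack(I[2:])]))"
```

```text
3.55 [0.4502 0.2289 0.331 ] [ 0.000e+00  7.074e-01  7.068e-01 -5.000e-04] [ 0.24 -0.05  1.65 -0.    1.54  0.24]
```

View pics/mos.png

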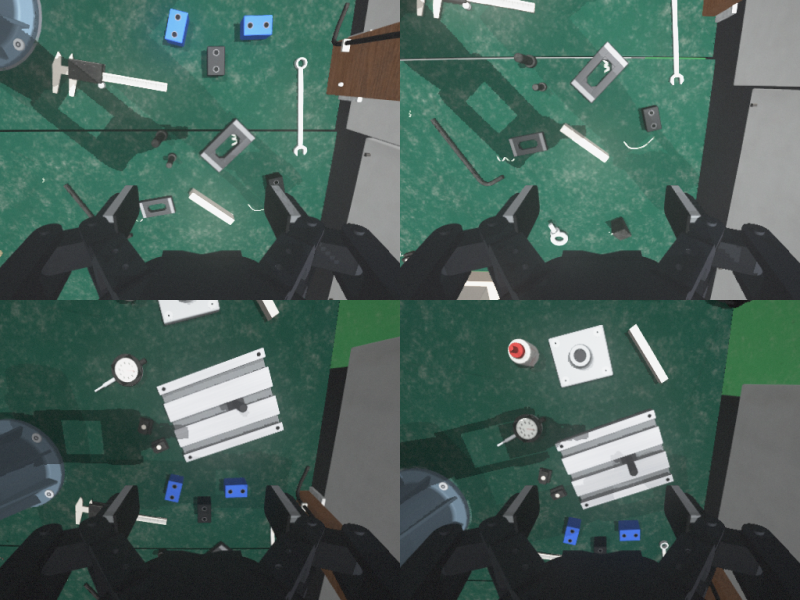

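The mosaic shows all the parts. Tile D has the black block at (216,60) and the strap at (229,143). Tile C has a parallel at (184,142) and the low block at (251,118). Tile A has the housing at (180,55) and the other parallel at (248,53). Tile B has the plate at (220,105).

```bash
cat > meas.py <<'E'
import pickle
from h import *
def meas(n,uv,half,z,mode,k=1.28):
    im=cv2.imread(f'pics/{n}.png'); o=pickle.load(open(n+'.pkl','rb')); c=cam('wrist',o)
    x,y=(np.array(uv)*k).astype(int); x0,y0=max(x-half,0),max(y-half,0)
    w=im[y0:y+half,x0:x+half]; g=cv2.cvtColor(w,cv2.COLOR_BGR2GRAY); hs=cv2.cvtColor(w,cv2.COLOR_BGR2HSV)
    if mode=='bright': m=(hs[...,1]<70)&(g>140)
    elif mode=='grey': m=hs[...,1]<75
    elif isinstance(mode,int): m=(hs[...,1]<75)&(g>mode)
    m=(m*255).astype(np.uint8)
    cs,_=cv2.findContours(m,cv2.RETR_EXTERNAL,cv2.CHAIN_APPROX_NONE)
    cs=[q for q in cs if cv2.contourArea(q)>30]
    q=min(cs,key=lambda q:-cv2.pointPolygonTest(cv2.convexHull(q),(float(x-x0),float(y-y0)),True))
    P=onz(c,q[:,0]+[x0,y0],z)[:,:2]*1000
    r=cv2.minAreaRect(P.astype(np.float32)); (cx,cy),(a,b),t=r
    if b>a: a,b,t=b,a,t+90
    t=(t+90)%180-90
    print(n,mode,'c',round(cx,1),round(cy,1),'dims',round(a,1),round(b,1),'long-axis yaw',round(t,1),'area',round(cv2.contourArea(cv2.convexHull(P.astype(np.float32)))))
    return r
E
python3 - <<'E'
from meas import *
for mo in ['bright',170]:
  meas('C',(184,142),50,.024,mo); meas('A',(248,53),50,.024,mo); meas('A',(180,55),60,.016,mo)
for n,uv in [('D',(229,143)),('C',(200,72))]:
  for mo in ['grey',60]: meas(n,uv,50,.015,mo)
meas('D',(158,207),35,.015,'grey');meas('C',(128,144),35,.015,'grey')
for mo in ['grey',60,75]: meas('D',(216,60),30,.04,mo)
for mo in ['grey',60]: meas('C',(251,118),28,.026,mo)
for mo in ['grey',60]: meas('D',(216,60),30,.026,mo)
im=cv2.imread('pics/B.png')[0:300,180:480]
a=cv2.imread('pics/D.png')[30:260,220:350];b=cv2.imread('pics/C.png')[40:270,200:350]
cv2.imwrite('pics/crop2.png',np.hstack([cv2.resize(x,None,fx=2.5,fy=2.5,interpolation=cv2.INTER_CUBIC) for x in (a,b)]))
E
```

```text
C bright c 444.5 -417.8 dims 121.8 25.5 long-axis yaw -34.9 area 2831
A bright c 542.2 358.0 dims 120.1 16.6 long-axis yaw -55.0 area 1972
A bright c 409.6 353.8 dims 109.1 95.0 long-axis yaw 13.3 area 10310
C 170 c 444.6 -417.4 dims 121.3 22.1 long-axis yaw -36.6 area 2464
A 170 c 542.4 357.8 dims 119.6 16.0 long-axis yaw -55.2 area 1880
A 170 c 409.3 353.8 dims 107.9 94.4 long-axis yaw 13.3 area 10099
D grey c 466.9 -247.3 dims 145.4 112.5 long-axis yaw 43.2 area 10945
D 60 c 473.9 -271.0 dims 121.1 64.1 long-axis yaw 46.3 area 7260
C grey c 467.4 -251.0 dims 137.4 107.3 long-axis yaw 43.4 area 10248
C 60 c 467.4 -251.1 dims 137.4 107.1 long-axis yaw 43.4 area 10245
D grey c 306.2 -427.7 dims 120.6 104.2 long-axis yaw 84.3 area 8842
C grey c 322.2 -419.7 dims 91.0 60.2 long-axis yaw 10.4 area 4461
D grey c 444.7 -106.0 dims 50.5 32.2 long-axis yaw -88.4 area 1569
D 60 c 444.7 -105.5 dims 49.5 32.2 long-axis yaw -88.4 area 1533
D 75 c 445.6 -104.8 dims 48.2 30.4 long-axis yaw -88.4 area 1429
C grey c 583.2 -363.2 dims 52.2 35.8 long-axis yaw -75.7 area 1774
C 60 c 585.6 -363.9 dims 49.5 31.4 long-axis yaw -75.7 area 1518
D grey c 445.6 -104.7 dims 52.2 33.3 long-axis yaw -88.4 area 1677
D 60 c 445.6 -104.1 dims 51.1 33.3 long-axis yaw -88.4 area 1638
```

View pics/crop2.png

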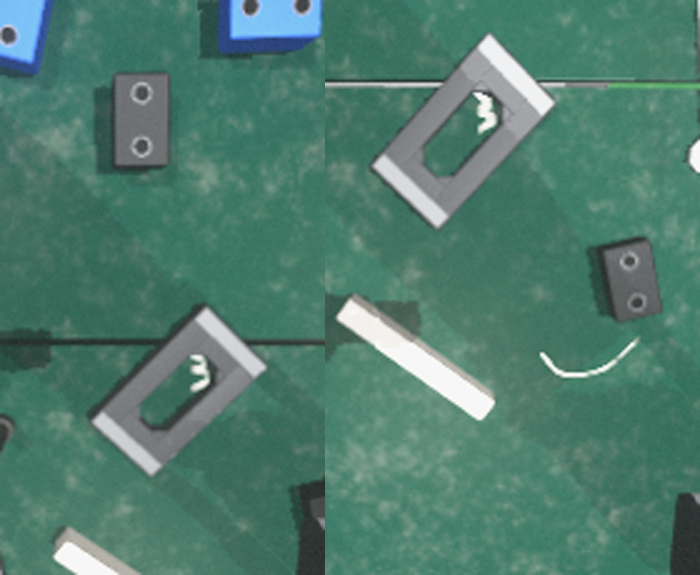

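Both black blocks and the large strap (corners about (205,307), (266,368), (155,475), (93,420) in the left half) are clear. Next I'll refine the strap, the parallel and the plate.

Run:
```python
from meas import *
for t in (200,220,235): meas('C',(184,142),50,.024,t)
def corners(n,uv,z):
    c=cam('wrist',pickle.load(open(n+'.pkl','rb'))); P=onz(c,uv,z)[:,:2]*1000
    r=cv2.minAreaRect(P.astype(np.float32)); print(n,r,P.mean(0).round(1)); return P
a=np.array([(205,307),(266,368),(155,475),(93,420)])/2.5+[220,30]
b=np.array([(489-325,35),(554-325,102),(437-325,229),(371-325,167)])/2.5+[200,40]
corners('D',a,.015); corners('C',b,.015)
for n in 'BA':
  im=cv2.imread(f'pics/{n}.png'); c=cam('wrist',pickle.load(open(n+'.pkl','rb')))
  hs=cv2.cvtColor(im,cv2.COLOR_BGR2HSV); g=cv2.cvtColor(im,cv2.COLOR_BGR2GRAY)
  for th in (150,175):
    m=((hs[...,1]<60)&(g>th)).astype(np.uint8)*255
    for q in cv2.findContours(m,cv2.RETR_EXTERNAL,cv2.CHAIN_APPROX_NONE)[0]:
      if cv2.contourArea(q)<900: continue
      P=onz(c,q[:,0],.03)[:,:2]*1000; (cx,cy),(w,h),t=cv2.minAreaRect(P.astype(np.float32))
      print(n,th,round(cx,1),round(cy,1),round(w,1),round(h,1),round(t,1),cv2.boundingRect(q))
im=np.hstack([cv2.resize(cv2.imread('pics/B.png')[50:230,190:380],None,fx=2.05,fy=2.05,interpolation=cv2.INTER_CUBIC),cv2.resize(cv2.imread('pics/A.png')[130:310,190:380],None,fx=2.05,fy=2.05,interpolation=cv2.INTER_CUBIC)])
cv2.imwrite('pics/plate.png',im)
```

```text
C 200 c 443.7 -419.1 dims 120.2 18.4 long-axis yaw -36.2 area 2097
C 220 c 444.1 -418.9 dims 119.8 17.7 long-axis yaw -36.7 area 2015
C 235 c 444.0 -419.0 dims 119.4 17.0 long-axis yaw -36.7 area 1907
D ((475.9070129394531, -273.23492431640625), (104.49224853515625, 58.28640365600586), 46.72736740112305) [ 475.8 -273.2]
C ((474.56048583984375, -273.7275085449219), (107.76110076904297, 57.070682525634766), 46.68384552001953) [ 474.8 -273.9]
B 150 506.2 64.0 219.3 18.4 19.5 (235, 156, 128, 51)
B 150 492.7 102.2 219.1 54.3 19.0 (224, 122, 134, 73)
B 150 467.7 172.6 219.5 91.1 19.5 (201, 61, 148, 99)
B 150 415.9 311.7 37.3 109.1 90.0 (203, 0, 78, 30)
B 175 506.1 64.0 218.7 18.0 19.3 (235, 156, 128, 51)
B 175 490.7 107.8 219.0 40.5 19.5 (227, 123, 131, 65)
B 175 471.2 162.8 219.3 40.4 19.6 (210, 85, 139, 71)
B 175 456.1 207.0 218.5 17.6 19.6 (201, 61, 139, 61)
B 175 416.0 312.4 36.0 109.1 90.0 (203, 0, 78, 29)
A 150 506.0 64.1 219.0 18.1 19.4 (231, 223, 119, 45)
A 150 492.2 104.3 219.7 48.7 19.4 (219, 194, 126, 57)
A 150 473.3 157.6 219.9 53.0 19.1 (207, 162, 130, 66)
A 150 458.0 201.0 219.9 31.6 19.5 (200, 141, 128, 58)
A 150 410.8 352.3 105.6 91.7 13.5 (190, 32, 83, 80)
A 175 490.6 108.4 218.3 39.7 19.8 (220, 194, 125, 57)
A 175 471.3 162.6 219.1 40.6 19.5 (207, 162, 129, 61)
A 175 455.9 206.9 218.6 18.6 19.5 (201, 141, 126, 53)
A 175 410.6 352.2 104.4 91.5 13.4 (190, 32, 82, 79)
```

View pics/plate.png

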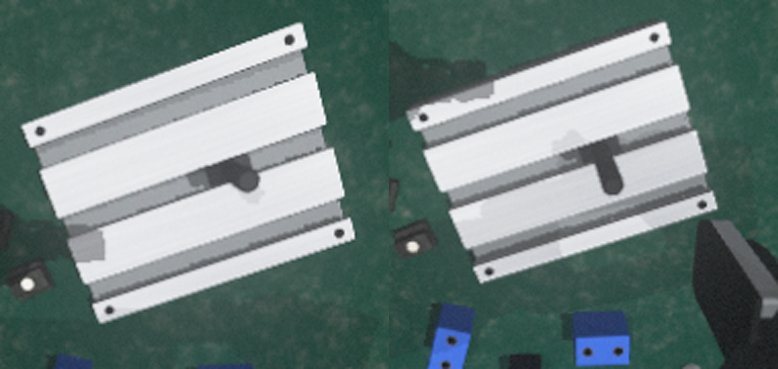

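```bash
cat > plan.py <<'E'
import sys
from h import *
# args: x,y,z(mm),yaw(deg of closing axis),claw  waypoints; 'p:x,y,...' = plate frame (yaw too)
def plan(args,PC=(481.0,135.4),PY=19.5):
    o=sensors.get_obs(); M=Rq(o['eef_rot']); p0=o['eef_pos']*1000
    yaw=np.degrees(np.arctan2(M[1,1],M[0,1])); lp,ly=p0,yaw; rows=0; t=np.radians(PY)
    for a in args:
        pl=a.startswith('p:'); v=[float(s) for s in a.replace('p:','').split(',')]
        if pl:
            x,y=v[:2]; v[0]=PC[0]+x*np.cos(t)-y*np.sin(t); v[1]=PC[1]+x*np.sin(t)+y*np.cos(t); v[3]+=PY
        p=np.array(v[:3]); d=M.T@(p-p0); Rt=R.from_euler('z',v[3],degrees=True).as_matrix()@np.array([[0,1,0],[1,0,0],[0,0,-1.]])
        w=R.from_matrix(M.T@Rt).as_rotvec()
        dy=abs((v[3]-ly+180)%360-180)
        n=max(1,int(np.ceil(max(np.linalg.norm(p-lp)/60,dy/10.5)))); rows+=n
        print(f'{n}x  {d[0]:.0f} {d[1]:.0f} {d[2]:.0f} {w[0]:.3f} {w[1]:.3f} {w[2]:.2f} {v[4]:g}'); lp,ly=p,v[3]
    print('at',p0.round(1),round(yaw,1),'t',o['time_s'],'rows',rows,'grip',round(o['grasp_force'],1),'open',round(o['opening'],3),'F',o['wrist_force'].round(1))
plan(sys.argv[1:])
E
python3 plan.py 542.3,357.9,80,34.9,.4 542.3,357.9,25,34.9,.4 542.3,357.9,5,34.9,.4
```

```text
5x  130 92 251 -0.001 0.000 -0.61 0.4
1x  130 92 306 -0.001 0.000 -0.61 0.4
1x  130 92 326 -0.001 0.000 -0.61 0.4
at [450.2 228.6 331.1] -0.1 t 3.6 rows 7 grip 0.0 open 1.0 F [ 0.1 -0.3  0.3]
```

carry_out --deltas "130 92 251 0 0 -0.61 0.4;130 92 251 0 0 -0.61 0.4;130 92 251 0 0 -0.61 0.4;130 92 251 0 0 -0.61 0.4;130 92 251 0 0 -0.61 0.4;130 92 251 0 0 -0.61 0.4;130 92 290 0 0 -0.61 0.4;130 92 315 0 0 -0.61 0.4;130 92 326 0 0 -0.61 0.4;130 92 326 0 0 -0.61 0.4;130 92 326 0 0 -0.61 1;130 92 326 0 0 -0.61 1"

```text
time_s: 5.1
eef_pos: [0.5426, 0.3601, 0.0069]
eef_rot: [0.001, 0.462, 0.887, 0.0]
wrist_force: [-2.0, -0.5, 15.9]
opening: 0.18
grasp_force: 13.3
```

```bash
python3 plan.py 542.3,357.9,5,34.9,1
```

```text
1x  -2 -2 2 0.001 0.000 0.00 1
at [542.6 360.1   6.9] 35.0 t 5.1 rows 1 grip 13.3 open 0.18 F [-2.  -0.5 15.9]
```

```bash
python3 plan.py 542.6,360,60,34.9,1  540,350,130,34.9,1 p:-51.5,29,120,90,1 p:-51.5,29,60,90,1 p:-51.5,29,44,90,1
```

```text
1x  -0 -0 -53 0.001 0.000 0.00 1
2x  -7 -8 -123 0.001 0.000 0.00 1
8x  -107 -221 -113 0.001 0.001 -1.30 1
1x  -107 -221 -53 0.001 0.001 -1.30 1
1x  -107 -221 -37 0.001 0.001 -1.30 1
at [542.6 360.1   6.9] 35.0 t 5.1 rows 13 grip 13.3 open 0.18 F [-2.  -0.5 15.9]
```

carry_out --deltas "0 0 0 0 0 0 1;0 0 -10 0 0 0 1;0 0 -53 0 0 0 1;-3 -4 -105 0 0 0 1;-107 -221 -113 0 0 -1.3 1;-107 -221 -113 0 0 -1.3 1;-107 -221 -113 0 0 -1.3 1;-107 -221 -113 0 0 -1.3 1;-107 -221 -113 0 0 -1.3 1;-107 -221 -113 0 0 -1.3 1;-107 -221 -113 0 0 -1.3 1;-107 -221 -113 0 0 -1.3 1"

```text
time_s: 6.6
eef_pos: [0.4219, 0.1458, 0.1185]
eef_rot: [0.0, -0.168, 0.986, 0.0]
wrist_force: [0.2, -0.6, -4.1]
opening: 0.171
grasp_force: 60.4
```

```bash
python3 plan.py p:-51.5,29,60,90,1 p:-51.5,29,42,90,1 p:-51.5,29,38,90,1
```

```text
1x  -1 -0 58 0.000 0.000 -0.00 1
1x  -1 -0 76 0.000 0.000 -0.00 1
1x  -1 -0 80 0.000 0.000 -0.00 1
at [421.9 145.8 118.5] 109.3 t 6.6 rows 3 grip 60.4 open 0.171 F [ 0.2 -0.6 -4.1]
```

carry_out --deltas "-1 0 45 0 0 0 1;-1 0 65 0 0 0 1;-1 0 74 0 0 0 1;-1 0 78 0 0 0 1;-1 0 80 0 0 0 1;-1 0 80 0 0 0 1"

```text
time_s: 7.35
eef_pos: [0.4237, 0.1461, 0.0389]
eef_rot: [0.001, -0.169, 0.986, -0.0]
wrist_force: [0.2, 0.1, -4.0]
opening: 0.168
grasp_force: 60.3
```

carry_out --deltas "0 0 1.5 0 0 0 1;0 0 3 0 0 0 1;0 0 3 0 0 0 1"

```text
time_s: 7.72
eef_pos: [0.4237, 0.1461, 0.037]
eef_rot: [0.0, -0.169, 0.986, -0.0]
wrist_force: [-7.2, -0.9, 16.5]
opening: 0.169
grasp_force: 63.1
```

```bash
python3 plan.py 423.7,146.1,110,109.5,.6 444,-419,110,53.3,.4 444,-419,20,53.3,.4 444,-419,6,53.3,.4
```

```text
2x  -0 -0 -73 -0.000 0.000 -0.00 0.6
10x  169 -540 -73 -0.000 0.001 0.98 0.4
2x  169 -540 17 -0.000 0.001 0.98 0.4
1x  169 -540 31 -0.000 0.001 0.98 0.4
at [423.7 146.1  37. ] 109.4 t 7.725 rows 15 grip 63.1 open 0.169 F [-7.2 -0.9 16.5]
```

carry_out --deltas "0 0 -1 0 0 0 0.6;0 0 -1 0 0 0 0.6;0 0 -40 0 0 0 0.6;0 0 -73 0 0 0 0.5;169 -540 -73 0 0 0.98 0.4;169 -540 -73 0 0 0.98 0.4;169 -540 -73 0 0 0.98 0.4;169 -540 -73 0 0 0.98 0.4;169 -540 -73 0 0 0.98 0.4;169 -540 -73 0 0 0.98 0.4;169 -540 -73 0 0 0.98 0.4;169 -540 -73 0 0 0.98 0.4"

```text
time_s: 9.22
eef_pos: [0.4409, -0.3559, 0.1082]
eef_rot: [0.0, 0.315, 0.949, -0.0]
wrist_force: [0.9, -0.6, 0.2]
opening: 0.599
grasp_force: 0.0
```

```bash
python3 plan.py 444,-419,110,53.3,.4 444,-419,25,53.3,.4 444,-419,7,53.3,.4
```

```text
2x  -40 -49 -2 0.000 0.000 -0.00 0.4
2x  -40 -49 83 0.000 0.000 -0.00 0.4
1x  -40 -49 101 0.000 0.000 -0.00 0.4
at [ 440.9 -355.9  108.2] 53.3 t 9.225 rows 5 grip 0.0 open 0.599 F [ 0.9 -0.6  0.2]
```

carry_out --deltas "-40 -49 0 0 0 0 0.4;-40 -49 40 0 0 0 0.4;-40 -49 70 0 0 0 0.4;-40 -49 70 0 0 0 0.4;-40 -49 70 0 0 0 0.4"

```text
time_s: 9.85
eef_pos: [0.4444, -0.4174, 0.0393]
eef_rot: [0.001, 0.315, 0.949, -0.0]
wrist_force: [-0.1, -0.4, 0.5]
opening: 0.603
grasp_force: 0.0
```

```bash
python3 plan.py 444,-419,25,53.3,.4 444,-419,7,53.3,.4
```

```text
1x  -1 -2 14 -0.000 0.001 -0.00 0.4
1x  -1 -2 32 -0.000 0.001 -0.00 0.4
at [ 444.4 -417.4   39.3] 53.3 t 9.85 rows 2 grip 0.0 open 0.603 F [-0.1 -0.4  0.5]
```

carry_out --deltas "-1 -1 18 0 0 0 0.4;-1 -1 31 0 0 0 0.4;-1 -1 31 0 0 0 0.4;-1 -1 31 0 0 0 1;-1 -1 31 0 0 0 1;-1 -1 31 0 0 0 1;-1 -1 31 0 0 0 1"

```text
time_s: 10.72
eef_pos: [0.4444, -0.4188, 0.0081]
eef_rot: [0.001, 0.315, 0.949, -0.0]
wrist_force: [-1.2, -0.3, 4.8]
opening: 0.168
grasp_force: 60.9
```

```bash
python3 plan.py 444,-419,100,53.3,1 444,-419,130,53.3,1 p:-50,-29,130,90,1
```

```text
2x  0 -0 -92 -0.000 0.001 -0.00 1
1x  0 -0 -122 -0.000 0.001 -0.00 1
9x  305 408 -123 -0.001 0.001 -0.98 1
at [ 444.4 -418.8    8.1] 53.3 t 10.725 rows 12 grip 60.9 open 0.168 F [-1.2 -0.3  4.8]
```

carry_out --deltas "0 0 -50 0 0 0 1;0 0 -100 0 0 0 1;0 0 -122 0 0 0 1;305 408 -123 0 0 -0.98 1;305 408 -123 0 0 -0.98 1;305 408 -123 0 0 -0.98 1;305 408 -123 0 0 -0.98 1;305 408 -123 0 0 -0.98 1;305 408 -123 0 0 -0.98 1;305 408 -123 0 0 -0.98 1;305 408 -123 0 0 -0.98 1;305 408 -123 0 0 -0.98 1"

```text
time_s: 12.22
eef_pos: [0.4419, 0.0948, 0.1296]
eef_rot: [-0.001, -0.172, 0.985, 0.001]
wrist_force: [-0.0, -0.0, -4.2]
opening: 0.168
grasp_force: 60.2
```

```bash
python3 plan.py p:-50,-29,90,90,1 p:-50,-29,42,90,1
```

```text
1x  -0 -4 40 0.001 -0.001 0.00 1
1x  -1 -4 88 0.001 -0.001 0.00 1
at [441.9  94.8 129.6] 109.8 t 12.225 rows 2 grip 60.2 open 0.168 F [-0.  -0.  -4.2]
```

carry_out --deltas "0 0 40 0 0 0 1;0 0 50 0 0 0 1;0 0 50 0 0 0 1"

```text
time_s: 12.6
eef_pos: [0.4427, 0.0905, 0.0796]
eef_rot: [-0.001, -0.168, 0.986, 0.0]
wrist_force: [-0.8, -0.2, -3.5]
opening: 0.167
grasp_force: 60.1
```

```bash
python3 plan.py p:-50,-29,60,90,1 p:-50,-29,42,90,1 p:-50,-29,38,90,1
```

```text
1x  -1 1 20 0.001 -0.003 -0.00 1
1x  -1 1 38 0.001 -0.003 -0.00 1
1x  -1 1 42 0.001 -0.003 -0.00 1
at [442.7  90.5  79.6] 109.4 t 12.6 rows 3 grip 60.1 open 0.167 F [-0.8 -0.2 -3.5]
```

carry_out --deltas "-1 1 25 0 0 0 1;-1 1 36 0 0 0 1;-1 1 40 0 0 0 1;-1 1 42 0 0 0 1;-1 1 43 0 0 0 1;-1 1 43 0 0 0 1"

```text
time_s: 13.35
eef_pos: [0.4446, 0.0924, 0.038]
eef_rot: [0.0, -0.169, 0.986, -0.0]
wrist_force: [-1.6, -1.4, 2.2]
opening: 0.169
grasp_force: 60.9
```

```bash
python3 plan.py 444.6,92.4,110,109.5,.5 560,190,330,103.3,0
```

```text
2x  -0 0 -72 -0.001 0.001 -0.00 0.5
5x  -142 53 -292 -0.001 0.001 0.11 0
at [444.6  92.4  38. ] 109.4 t 13.35 rows 7 grip 60.9 open 0.169 F [-1.6 -1.4  2.2]
```

carry_out --deltas "0 0 0 0 0 0 0.6;0 0 0 0 0 0 0.6;0 0 -30 0 0 0 0.6;0 0 -75 0 0 0 0.5;-142 53 -292 0 0 0.11 0;-142 53 -292 0 0 0.11 0;-142 53 -292 0 0 0.11 0;-142 53 -292 0 0 0.11 0;-142 53 -292 0 0 0.11 0;-142 53 -292 0 0 0.11 0;-142 53 -292 0 0 0.11 0"

```text
time_s: 14.72
eef_pos: [0.5595, 0.1893, 0.3278]
eef_rot: [-0.001, -0.114, 0.993, -0.0]
wrist_force: [-0.3, 0.2, -1.1]
opening: 0.999
grasp_force: 0.0
```

```bash
python3 snap.py E; python3 -c "
import cv2
cv2.imwrite('pics/Eb.png',cv2.resize(cv2.imread('pics/E.png'),(700,525)))"; python3 plan.py 409.6,353.8,110,103.3,0 409.6,353.8,50,103.3,0
```

```text
14.725 [0.5595 0.1893 0.3278] [-0.0012 -0.1143  0.9934 -0.    ] [ 0.13  0.15  1.44 -0.    1.55 -1.67]
6x  108 194 218 0.000 -0.003 -0.00 0
1x  108 194 278 0.000 -0.003 -0.00 0
at [559.3 189.2 327.6] 103.1 t 14.775 rows 7 grip 0.0 open 1.001 F [ 1.  -0.3 -0.2]
```

View pics/Eb.png

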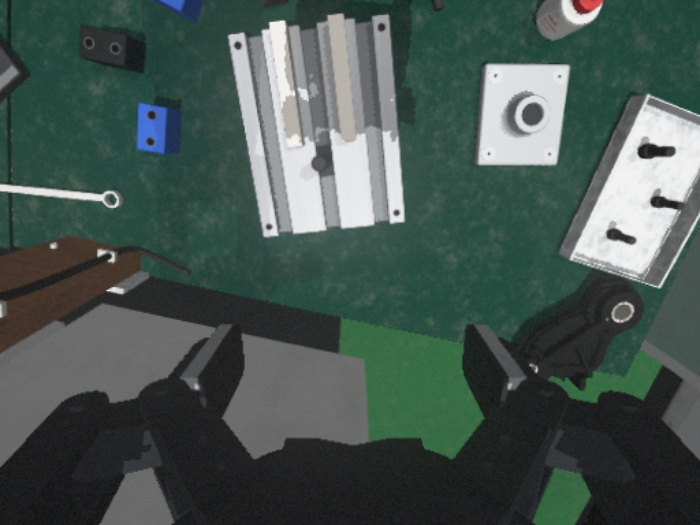

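Both parallels lie on their lands, at about (286,85) and (341,77). The housing boss is at (532,113). I'll check the numbers.

Run:
```python
from meas import *
c=cam('wrist',pickle.load(open('E.pkl','rb')))
t=np.radians(19.5); M=np.array([[np.cos(t),np.sin(t)],[-np.sin(t),np.cos(t)]])
for q in [[(328,14),(343,13),(355,140),(340,142)],[(270,22),(286,20),(302,147),(287,149)]]:
    P=onz(c,np.array(q)*512/700,.054)[:,:2]*1000-[481,135.4]
    L=(M@P.T).T; print(L.round(1).tolist(),L.mean(0).round(1))
for m in (120,'bright'): meas('E',(523,115),75,.016,m,512/700)
print(onz(c,np.array([(529,113)])*512/700,.04).round(4))
```

```text
[[-108.3, 23.3], [-107.6, 38.0], [12.4, 36.6], [12.6, 20.6]] [-47.7  29.6]
[[-108.0, -34.2], [-107.8, -18.3], [13.2, -20.1], [13.4, -36.3]] [-47.3 -27.2]
E 120 c 409.4 353.5 dims 108.2 95.6 long-axis yaw 13.5 area 10260
E bright c 409.4 353.4 dims 108.4 94.8 long-axis yaw 13.4 area 10179
[[0.4094 0.3504 0.04  ]]
```

carry_out --deltas "108 194 215 0 0 0 0;108 194 215 0 0 0 0;108 194 215 0 0 0 0;108 194 215 0 0 0 0;108 194 215 0 0 0 0;108 194 215 0 0 0 0;108 194 245 0 0 0 0;108 194 260 0 0 0 0;108 194 260 0 0 0 0"

```text
time_s: 15.9
eef_pos: [0.4108, 0.353, 0.0685]
eef_rot: [-0.001, -0.114, 0.994, -0.0]
wrist_force: [0.6, -0.7, 0.3]
opening: 0.996
grasp_force: 0.0
```

```bash
python3 plan.py 409.4,353.5,40,103.4,0 409.4,353.5,19,103.4,0
```

```text
1x  1 1 29 -0.001 -0.002 -0.01 0
1x  1 1 50 -0.001 -0.002 -0.01 0
at [410.8 353.   68.5] 103.1 t 15.9 rows 2 grip 0.0 open 0.996 F [ 0.6 -0.7  0.3]
```

carry_out --deltas "1 1 30 0 0 -0.01 0;1 1 45 0 0 -0.01 0;1 1 52.5 0 0 -0.01 0;1 1 52.5 0 0 -0.01 0;1 1 52.5 0 0 -0.01 1;1 1 52.5 0 0 -0.01 1;1 1 52.5 0 0 -0.01 1;1 1 52.5 0 0 -0.01 1;1 1 52.5 0 0 -0.01 1"

```text
time_s: 17.02
eef_pos: [0.4105, 0.3549, 0.0178]
eef_rot: [0.001, -0.119, 0.993, 0.0]
wrist_force: [-0.8, -1.9, 5.6]
opening: 0.448
grasp_force: 60.1
```

```bash
python3 plan.py 409.4,353.5,150,103.4,1 p:-50,0,150,90,1
```

```text
3x  1 -1 -132 -0.000 0.001 0.01 1
4x  33 -235 -132 -0.000 0.001 -0.10 1
at [410.5 354.9  17.8] 103.7 t 17.025 rows 7 grip 60.1 open 0.448 F [-0.8 -1.9  5.6]
```

carry_out --deltas "0 0 -10 0 0 0 1;0 0 -60 0 0 0 1;0 0 -120 0 0 0 1;0 0 -132 0 0 0 1;33 -180 -132 0 0 -0.1 1;33 -220 -132 0 0 -0.1 1;33 -235 -132 0 0 -0.1 1;33 -235 -132 0 0 -0.1 1;33 -235 -132 0 0 -0.1 1;33 -235 -132 0 0 -0.1 1"

```text
time_s: 18.27
eef_pos: [0.4324, 0.1186, 0.1476]
eef_rot: [-0.001, -0.168, 0.986, 0.0]
wrist_force: [-1.3, 0.5, -4.8]
opening: 0.445
grasp_force: 63.3
```

```bash
python3 plan.py p:-48.6,0,110,90.3,1 p:-48.6,0,72,90.3,1
```

```text
1x  -3 -0 38 0.001 -0.002 -0.01 1
1x  -3 -1 76 0.001 -0.002 -0.01 1
at [432.4 118.6 147.6] 109.4 t 18.275 rows 2 grip 63.3 open 0.445 F [-1.3  0.5 -4.8]
```

carry_out --deltas "-3 0 38 0 0 -0.01 1;-3 0 58 0 0 -0.01 1;-3 0 68 0 0 -0.01 1;-3 0 73 0 0 -0.01 1;-3 0 75 0 0 -0.01 1;-3 0 75 0 0 -0.01 1"

```text
time_s: 19.02
eef_pos: [0.4368, 0.1198, 0.0743]
eef_rot: [0.001, -0.174, 0.985, -0.0]
wrist_force: [0.3, -0.9, -5.6]
opening: 0.452
grasp_force: 63.4
```

```bash
python3 plan.py p:-48.6,0,72,90.3,1 p:-48.6,0,71,90.3,1
```

```text
1x  2 -0 2 -0.000 0.001 0.00 1
1x  2 -0 3 -0.000 0.001 0.00 1
at [436.8 119.8  74.3] 110.0 t 19.025 rows 2 grip 63.4 open 0.452 F [ 0.3 -0.9 -5.6]
```

carry_out --deltas "1.5 0 1.5 0 0 0 1;1.5 0 3 0 0 0 1;1.5 0 3.5 0 0 0 1;1.5 0 3.5 0 0 0 1"

```text
time_s: 19.52
eef_pos: [0.4351, 0.1191, 0.0718]
eef_rot: [-0.0, -0.174, 0.985, -0.0]
wrist_force: [-6.1, -1.0, 10.6]
opening: 0.446
grasp_force: 65.3
```

```bash
python3 plan.py 435,119,150,109.5,0 444.7,-105.5,150,91.6,0 444.7,-105.5,70,91.6,0
```

```text
2x  0 -0 -78 -0.000 -0.000 0.01 0
4x  68 -214 -78 -0.000 -0.000 0.32 0
2x  68 -214 2 -0.000 -0.000 0.32 0
at [435.1 119.1  71.8] 110.0 t 19.525 rows 8 grip 65.3 open 0.446 F [-6.1 -1.  10.6]
```

carry_out --deltas "0 0 -1 0 0 0 0;0 0 -1 0 0 0 0;0 0 -1 0 0 0 0;0 0 -40 0 0 0 0;0 0 -78 0 0 0 0;68 -214 -78 0 0 0.32 0;68 -214 -78 0 0 0.32 0;68 -214 -78 0 0 0.32 0;68 -214 -78 0 0 0.32 0;68 -214 -40 0 0 0.32 0;68 -214 -8 0 0 0.32 0;68 -214 -8 0 0 0.32 0"

```text
time_s: 21.02
eef_pos: [0.4422, -0.1043, 0.0762]
eef_rot: [-0.002, -0.014, 1.0, 0.001]
wrist_force: [-0.4, 0.6, 0.7]
opening: 0.997
grasp_force: 0.0
```

```bash
python3 plan.py 444.7,-105.5,70,91.6,0 444.7,-105.5,10,91.6,0
```

```text
1x  -3 -1 6 0.003 -0.005 0.00 0
1x  -3 -1 66 0.003 -0.005 0.00 0
at [ 442.2 -104.3   76.2] 91.6 t 21.025 rows 2 grip 0.0 open 0.997 F [-0.4  0.6  0.7]
```

carry_out --deltas "-1 -1 20 0 0 0 0;-1 -1 45 0 0 0 0;-1 -1 60 0 0 0 0;-1 -1 65 0 0 0 0;-1 -1 65 0 0 0 0;-1 -1 65 0 0 0 1;-1 -1 65 0 0 0 1;-1 -1 65 0 0 0 1;-1 -1 65 0 0 0 1;-1 -1 65 0 0 0 1"

```text
time_s: 22.28
eef_pos: [0.4459, -0.1064, 0.0142]
eef_rot: [0.001, -0.015, 1.0, -0.0]
wrist_force: [-0.6, 1.8, 4.8]
opening: 0.571
grasp_force: 63.3
```

```bash
python3 plan.py 444.7,-105.5,160,91.6,1 p:78,0,160,90,1
```

```text
3x  1 1 -146 -0.001 0.001 0.00 1
5x  -117 264 -146 -0.001 0.001 -0.31 1
at [ 445.9 -106.4   14.2] 91.7 t 22.275 rows 8 grip 63.3 open 0.571 F [-0.6  1.8  4.8]
```

carry_out --deltas "0 0 -20 0 0 0 1;0 0 -75 0 0 0 1;0 0 -130 0 0 0 1;0 0 -146 0 0 0 1;-117 264 -146 0 0 -0.31 1;-117 264 -146 0 0 -0.31 1;-117 264 -146 0 0 -0.31 1;-117 264 -146 0 0 -0.31 1;-117 264 -146 0 0 -0.31 1;-117 264 -146 0 0 -0.31 1;-117 264 -146 0 0 -0.31 1;-117 264 -146 0 0 -0.31 1"

```text
time_s: 23.78
eef_pos: [0.5538, 0.1599, 0.1585]
eef_rot: [-0.001, -0.168, 0.986, -0.0]
wrist_force: [-0.2, -0.3, -3.2]
opening: 0.576
grasp_force: 64.3
```

```bash
python3 plan.py p:79,0,90,90,1 p:79,0,46,90,1
```

```text
2x  -2 1 68 0.000 -0.002 -0.00 1
1x  -2 1 112 0.000 -0.002 -0.00 1
at [553.8 159.9 158.5] 109.4 t 23.775 rows 3 grip 64.3 open 0.576 F [-0.2 -0.3 -3.2]
```

carry_out --deltas "-2 1 40 0 0 0 1;-2 1 80 0 0 0 1;-2 1 100 0 0 0 1;-2 1 108 0 0 0 1;-2 1 112 0 0 0 1;-2 1 114 0 0 0 1;-2 1 115 0 0 0 1;-2 1 115 0 0 0 1"

```text
time_s: 24.78
eef_pos: [0.5564, 0.1629, 0.0448]
eef_rot: [0.0, -0.169, 0.986, -0.0]
wrist_force: [0.1, -0.1, -3.7]
opening: 0.57
grasp_force: 64.1
```

```bash
python3 plan.py p:79,0,44,90,1
```

```text
1x  1 -1 1 -0.000 0.001 -0.00 1
at [556.4 162.9  44.8] 109.4 t 24.775 rows 1 grip 64.1 open 0.57 F [ 0.1 -0.1 -3.7]
```

carry_out --deltas "1 -1 1 0 0 0 1;1 -1 2 0 0 0 1;1 -1 2 0 0 0 1"

```text
time_s: 25.15
eef_pos: [0.5562, 0.1621, 0.0442]
eef_rot: [0.001, -0.169, 0.986, 0.0]
wrist_force: [-4.2, 1.6, 9.8]
opening: 0.575
grasp_force: 65.9
```

carry_out --deltas "0 0 0 0 0 0 0;0 0 0 0 0 0 0;0 0 0 0 0 0 0;0 0 -40 0 0 0 0;0 0 -100 0 0 0 0;-40 0 -160 0 0 0 0;-40 0 -220 0 0 0 0;-40 0 -285 0 0 0 0;-40 0 -285 0 0 0 0;-40 0 -285 0 0 0 0"

```text
time_s: 26.4
eef_pos: [0.5933, 0.1748, 0.3275]
eef_rot: [0.0, -0.169, 0.986, -0.0]
wrist_force: [-0.3, 0.5, -0.7]
opening: 0.999
grasp_force: 0.0
```

```bash
python3 snap.py F; python3 -c "
import cv2
cv2.imwrite('pics/Fb.png',cv2.resize(cv2.imread('pics/F.png')[0:250,100:400],None,fx=2.4,fy=2.4,interpolation=cv2.INTER_CUBIC))"; python3 plan.py 475.2,-273.5,200,136.7,0  475.2,-273.5,200,-43.3,0
```

```text
26.4 [0.5933 0.1748 0.3275] [ 5.000e-04 -1.688e-01  9.857e-01 -0.000e+00] [ 0.09  0.22  1.37 -0.    1.55 -1.82]
9x  260 -384 126 0.001 -0.002 -0.48 0
18x  260 -384 126 -0.003 -0.001 2.67 0
at [592.6 174.7 325.8] 109.4 t 26.45 rows 27 grip 0.0 open 0.999 F [-0.6 -0.2  0.2]
```

View pics/Fb.png

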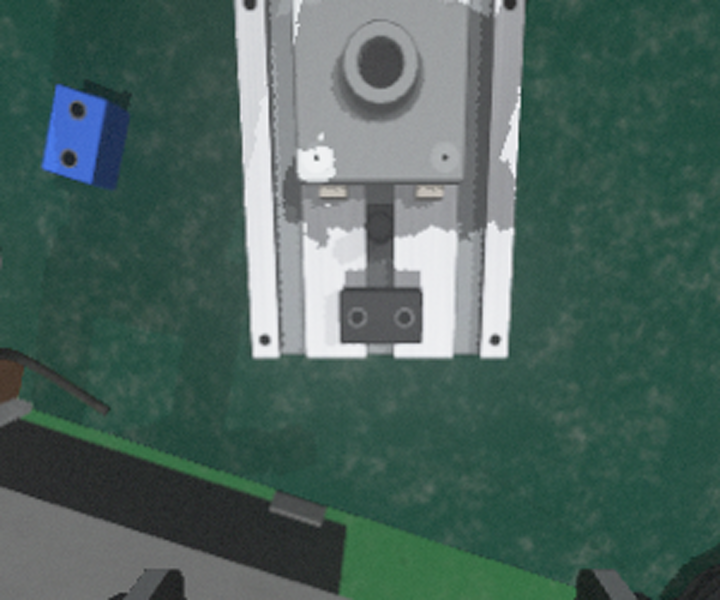

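The view shows the housing square over both parallels, boss at (380,62). The block is square behind the stud at (380,315), with the stud at (380,225). Next is the strap, half a turn round to stay within the wrist range.

carry_out --deltas "260 -384 126 0 0 2.67 0;260 -384 126 0 0 2.67 0;260 -384 126 0 0 2.67 0;260 -384 126 0 0 2.67 0;260 -384 126 0 0 2.67 0;260 -384 126 0 0 2.67 0;260 -384 126 0 0 2.67 0;260 -384 126 0 0 2.67 0;260 -384 126 0 0 2.67 0;260 -384 126 0 0 2.67 0;260 -384 126 0 0 2.67 0;260 -384 126 0 0 2.67 0"

```text
time_s: 27.95
eef_pos: [0.4743, -0.2728, 0.1984]
eef_rot: [-0.002, 0.818, 0.575, -0.001]
wrist_force: [0.2, -0.1, 0.1]
opening: 0.998
grasp_force: 0.0
```

```bash
python3 plan.py 475.2,-273.5,200,-43.3,0 475.2,-273.5,60,-43.3,0
```

```text
3x  -0 1 -2 -0.005 -0.001 0.41 0
3x  -1 2 138 -0.005 -0.001 0.41 0
at [ 474.3 -272.8  198.4] -19.9 t 27.95 rows 6 grip 0.0 open 0.998 F [ 0.2 -0.1  0.1]
```

carry_out --deltas "0 1 0 0 0 0.41 0;0 1 0 0 0 0.41 0;-1 1 40 0 0 0.41 0;-1 1 90 0 0 0.41 0;-1 1 130 0 0 0.41 0;-1 1 138 0 0 0.41 0;-1 1 138 0 0 0.41 0"

```text
time_s: 28.82
eef_pos: [0.4758, -0.2746, 0.0625]
eef_rot: [-0.001, 0.917, 0.399, -0.0]
wrist_force: [-0.4, 0.9, 0.0]
opening: 1.0
grasp_force: 0.0
```

```bash
python3 snap.py G; python3 plan.py 475.2,-273.5,25,-43.3,0 475.2,-273.5,4,-43.3,0;python3 -c "
import cv2
cv2.imwrite('pics/Gb.png',cv2.imread('pics/G.png'))"
```

```text
28.825 [ 0.4758 -0.2746  0.0625] [-1.00e-03  9.17e-01  3.99e-01 -5.00e-04] [-0.74  0.34  1.79  0.    1.01  0.01]
1x  0 -2 39 0.000 0.000 0.01 0
1x  0 -2 60 0.000 0.000 0.01 0
at [ 476.6 -275.4   63.9] -43.0 t 28.875 rows 2 grip 0.0 open 0.998 F [ 0.1 -0.6  0.3]
```

View pics/Gb.png

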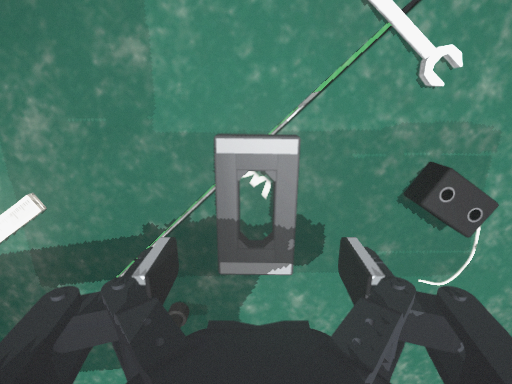

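The strap sits square between the fingers, with corners at (215,134), (299,134), (292,274) and (219,275).

```bash
python3 - <<'E'
from meas import *
c=cam('wrist',pickle.load(open('G.pkl','rb')))
P=onz(c,[(215,134),(299,134),(292,274),(219,275)],.015)[:,:2]*1000
print(cv2.minAreaRect(P.astype(np.float32)),P.mean(0))
E
python3 plan.py 475.2,-273.5,4,-43.3,0
```

```text
((474.8211364746094, -272.491943359375), (111.00286102294922, 58.13521957397461), 46.62154769897461) [ 475.17748086 -272.48266256]
1x  0 -2 60 0.000 0.000 0.01 0
at [ 476.6 -275.4   63.9] -43.0 t 28.875 rows 1 grip 0.0 open 0.998 F [ 0.1 -0.6  0.3]
```

carry_out --deltas "0 -2 30 0 0 0 0;0 -2 50 0 0 0 0;0 -2 61 0 0 0 0;0 -2 61 0 0 0 0;0 -2 61 0 0 0 1;0 -2 61 0 0 0 1;0 -2 61 0 0 0 1;0 -2 61 0 0 0 1;0 -2 61 0 0 0 1"

```text
time_s: 30.0
eef_pos: [0.4757, -0.2744, 0.004]
eef_rot: [0.001, 0.917, 0.399, 0.0]
wrist_force: [-1.7, 1.4, 7.0]
opening: 0.679
grasp_force: 63.9
```

```bash
python3 plan.py 475.2,-273.5,100,-43.3,1 450,-150,190,-43.3,1 p:38,0,190,-90,1
```

```text
2x  0 -1 -96 0.002 -0.000 0.01 1
3x  73 -103 -186 0.002 -0.000 0.01 1
6x  337 -257 -187 0.002 -0.000 0.48 1
at [ 475.7 -274.4    4. ] -43.0 t 30.0 rows 11 grip 63.9 open 0.679 F [-1.7  1.4  7. ]
```

carry_out --deltas "0 0 -10 0 0 0 1;0 0 -50 0 0 0 1;0 0 -96 0 0 0 1;30 -40 -140 0 0 0 1;73 -103 -186 0 0 0.1 1;337 -257 -187 0 0 0.48 1;337 -257 -187 0 0 0.48 1;337 -257 -187 0 0 0.48 1;337 -257 -187 0 0 0.48 1;337 -257 -187 0 0 0.48 1;337 -257 -187 0 0 0.48 1;337 -257 -187 0 0 0.48 1"

```text
time_s: 31.5
eef_pos: [0.5162, 0.1504, 0.1896]
eef_rot: [-0.0, 0.985, 0.172, 0.0]
wrist_force: [0.3, 0.2, -4.3]
opening: 0.675
grasp_force: 66.4
```

```bash
python3 snap.py H; python3 plan.py p:37.2,0,130,-90,1 p:37.2,0,78,-90,1
```

```text
31.5 [0.5162 0.1504 0.1896] [-2.000e-04  9.852e-01  1.716e-01  1.000e-04] [0.06 0.14 1.74 0.   1.26 1.29]
1x  -0 1 59 0.000 0.001 0.00 1
1x  -0 1 111 0.000 0.001 0.00 1
at [516.1 148.9 189.4] -70.3 t 31.55 rows 2 grip 66.4 open 0.679 F [ 0.4  0.1 -3.4]
```

View pics/H.png

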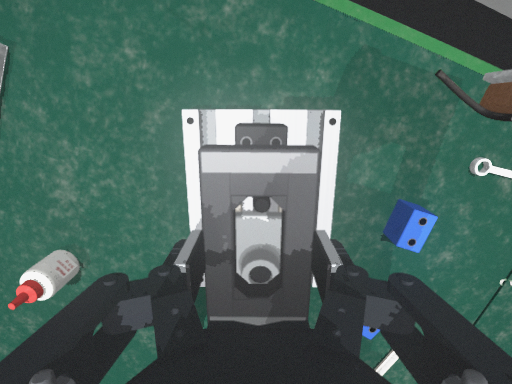

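The strap is held square over the plate, with the stud visible through its slot at (262,203).

carry_out --deltas "0 1 40 0 0 0 1;0 1 75 0 0 0 1;0 1 95 0 0 0 1;0 1 105 0 0 0 1;0 1 110 0 0 0 1;0 1 112 0 0 0 1;0 1 112 0 0 0 1"

```text
time_s: 32.42
eef_pos: [0.5174, 0.147, 0.078]
eef_rot: [0.0, 0.986, 0.17, 0.001]
wrist_force: [0.1, -0.6, -3.9]
opening: 0.678
grasp_force: 66.3
```

```bash
python3 plan.py p:37.2,0,74,-90,1
```

```text
1x  -1 -1 4 0.000 -0.001 0.00 1
at [517.4 147.   78. ] -70.5 t 32.425 rows 1 grip 66.3 open 0.678 F [ 0.1 -0.6 -3.9]
```

carry_out --deltas "0 -1 2 0 0 0 1;0 -1 3.5 0 0 0 1;0 -1 4 0 0 0 1;0 -1 4.5 0 0 0 1;0 -1 4.5 0 0 0 1"

```text
time_s: 33.05
eef_pos: [0.5167, 0.1482, 0.074]
eef_rot: [0.0, 0.985, 0.17, 0.0]
wrist_force: [-4.4, -0.1, 8.3]
opening: 0.676
grasp_force: 67.6
```

Contact at the expected height, so I'll release, rise and check.

carry_out --deltas "0 0 0 0 0 0 0;0 0 0 0 0 0 0;0 0 0 0 0 0 0;0 0 -30 0 0 0 0;0 0 -80 0 0 0 0;-50 0 -140 0 0 0 0;-110 0 -200 0 0 0 0;-110 0 -250 0 0 0 0;-110 0 -250 0 0 0 0;-110 0 -250 0 0 0 0"

```text
time_s: 34.3
eef_pos: [0.4136, 0.1111, 0.3246]
eef_rot: [0.0, 0.986, 0.169, 0.002]
wrist_force: [0.8, 0.6, -1.3]
opening: 0.996
grasp_force: 0.0
```

```bash
python3 snap.py I
python3 - <<'E'
from h import *
s=vision.camera('side'); a=cv2.imread('pics/I.png')
cv2.imwrite('pics/Ib.png',np.hstack([cv2.resize(a[0:300,120:400],None,fx=1.7,fy=1.7),cv2.resize(s[150:250,190:290],(480,510),interpolation=cv2.INTER_CUBIC)])[:,:800])
E
```

```text
34.3 [0.4136 0.1111 0.3246] [4.000e-04 9.855e-01 1.695e-01 2.200e-03] [-0.02 -0.24  1.83  0.    1.55  1.21]
```

View pics/Ib.png

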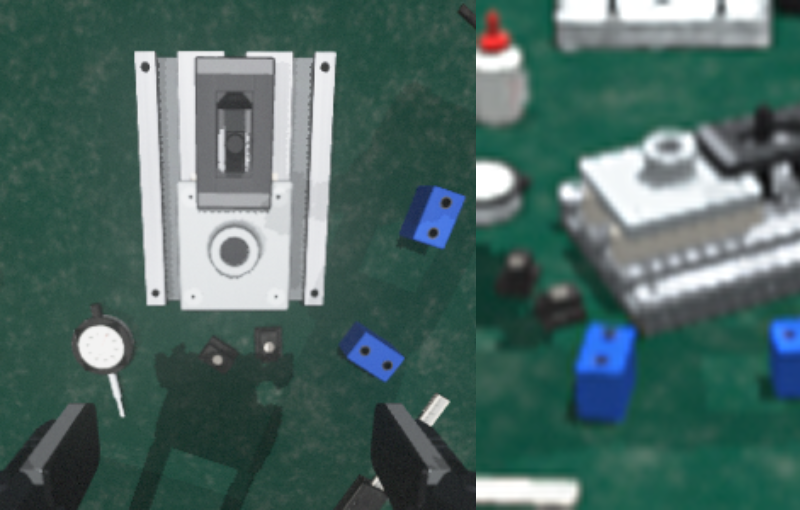

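The view shows the strap square over the stud, running from (235,57) to (233,208), with its near end on the flange. The housing boss is at (234,250). A last numeric check comes before handing in.

Run:
```python
from meas import *
c=cam('wrist',pickle.load(open('I.pkl','rb'))); t=np.radians(19.5); M=np.array([[np.cos(t),np.sin(t)],[-np.sin(t),np.cos(t)]])
for q,z in [([(196,57),(274,58),(270,208),(197,207)],.085),([(180,182),(292,182),(288,308),(182,309)],.070),([(135,52),(336,52),(322,304),(148,305)],.03)]:
    P=onz(c,np.array(q)/1.7+[120,0],z)[:,:2]*1000-[481,135.4]; print((M@P.T).T.round(0).tolist(),(M@P.T).T.mean(0).round(1))
print(sensors.get_obs()['wrist_force'])
```

```text
[[92.0, 28.0], [91.0, -29.0], [-17.0, -28.0], [-16.0, 30.0]] [37.6  0. ]
[[3.0, 44.0], [3.0, -47.0], [-103.0, -47.0], [-104.0, 46.0]] [-50.1  -1.1]
[[109.0, 83.0], [109.0, -86.0], [-109.0, -85.0], [-110.0, 83.0]] [-0.4 -0.9]
[ 0.70503387 -0.02422623 -0.91229033]
```

```bash
python3 -c "
from h import *
print(ctrl.hand_in())"
```

```text
the job is handed in; nothing more can be done
None
```

The setup is built and handed in at about 34 s. A final camera check put the housing and strap within about 1 mm of their target positions. The parallels, measured before the housing went on, were within about 3 mm. The 40 mm block was checked only by eye, and I have not seen the judge's verdict.

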